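# Pin and hold a flow-cell clamp shut

### The arm

A 7-joint arm with a two-finger parallel gripper is mounted at the origin on a cart in front of the work surface, level with it; the furniture and walls round the work are solid. World frame = base frame: x ahead of the robot, y to its left, z up, the work surface at z = 0. Lengths are in m, angles in rad, forces in N, time in s.
With the tool pointing down it reaches from about 0.4 to 0.85 m from the base axis. Payload 4.5 kg.
Tool frame: the origin (TCP) lies on the centre line of the jaws, within the pads' length; the fingertips stand 14 mm ahead of it and the grasp point (between the pads) lies 5 mm behind it (nose_length is the distance from the TCP to the fingertips, in m); x points along the fingers, y is the direction in which the jaws open and shut, and the axes are right-handed (so a half turn about x gives the same grasp; the last joint's range is limited). The gripper opens to 88 mm and grips with 3 to 60 N. Pads are 18 mm wide; open, the fingers measure 123 mm over their backs; the gripper's body (75 mm by 187 mm) begins 45 mm behind the grasp point.
Start: joints at [-1.242, 0.689, -0.195, 1.565, 0.157, 0.902, -0.215], TCP at [0.182, 0.598, 0.253] pointing down, gripper open.
Joint ranges: [-3.01, 3.01], [-0.46, 2.08], [-1.47, 1.51], [0.13, 2.56], [-1, 4.14], [0.04, 2.09], [-2.66, 2.66]. Speed limits (rad/s): [2.57, 2.57, 3.14, 3.14, 3.14, 3.14, 3.14].

### API

Orientations are given as a unit quaternion [x, y, z, w].
In Python, from plant import get_state, snapshot, camera_params, finish_job, boxes_of, silhouettes, spot_point, nose_length gives the robot as it stands.
- The arm moves only by the tool apply_moves, never from a script. Its arguments are lists of equal length, an entry for each row: "delta_pos": the shift along the tool's x, y, z in cm, a list of three; "yaw": the turn about the tool's x in rad; "gripper": the opening in per cent of the stroke, from 0 (shut) to 100 (fully open). A call has 1 to 10 rows; each row is the pose to reach, as a shift and turn from the pose measured when the call began, along the tool's axes at that moment; what a row does not reach only later rows make up. A row lasts 1/12 s, in which the tool goes at most 41.7 mm and 7.16 degrees, less where a joint would pass 70% of its speed; a pose out of reach is approached as far as the arm can. A call with a gripper value outside its range is refused whole. The fingers move at their own pace and stop on an object; "force" is the grip in N (left out, the last holds). Time passes only in rows, so rows that repeat a pose let the fingers close. It gives the time, the measured TCP pose, the force and the opening at its end, in the units of the state.
- get_state(): the state, without advancing time (a new reading comes with each control period).
- snapshot(name): name is "scene" or "top"; returns the picture (384x512x3 uint8, red, green, blue); there is no depth.
- camera_params(name): a dict with "fovy" (degrees; the focal length in pixels is half the picture's height over the tangent of half this angle, whatever the lens; pixels are square), "cx", "cy" (the principal point, pixels), "position" and "orientation" of the camera in the world. Camera axes: x right, y down, z forward; pixel columns grow to the right and rows downward; lengths in m; the calibration is good to about 2 mm. A picture is of the moment at which its call begins. camera_params takes no time and is no camera call.
- finish_job(): hands the job in, once; it reports no verdict.
Trained networks look in the newest picture that a camera, given by its name, has taken for a name from the list of things; names that differ only in an ending like _2 or _b are one class to them, and where a whole thing is asked for, a point or a joint stands for the part that bears it (a point fixed in the world has none). Each returns a list of dicts, best first, with "score" (0 to 1); they miss things now and then, are a little off and sometimes report something else, mostly with a low value. They report only what shows in the picture. A call takes as long as a camera call.
- boxes_of(thing, camera): "bbox" ([left, top, width, height] in pixels, round what is visible of it).
- silhouettes(thing, camera): "mask" (384x512 bool, what is visible of it) and "bbox" ([left, top, width, height] in pixels, round what is visible of it).
- spot_point(thing, camera): "pixel" ([column, row] in pixels: a listed point, or the origin of a listed thing).
The state is a dict: "clock": time; "q": joint angles; "qd": joint speeds; "joint_torque": joint torques, N m; "tool_pos": TCP position; "eef_rot": TCP orientation; "contact_force": force on the tool from outside, world axes, zero at the start; "moment": the same for the moment, N m; "opening": opening from 0.0 (shut) to 1.0 (fully open).
Only numpy, scipy, OpenCV 4.12 (cv2) and the standard library are available. Lean on these libraries where they do the work, as an engineer would, in place of code of your own. Each camera call takes 0.05 s, during which the arm holds its last target.

### The job

Press the sprung lid of the aluminium clamshell clamp down until the hook on its front catches it, and take your hand off to see that it holds. Then take the long pin (the one with the tall round knob) from the pin stand, push it down through the holes of lid and base until its collar sits on the lid, and press the lid fully shut against its gasket. Finish while still pressing it fully shut, holding the knob or not, and leave the short pin with the flat disc head and everything else on the bench where it is.

Things in the scene. Friction and masses are not known exactly. Their poses are not given: they have to be found in the camera images.
- clamp: Lower half of the clamshell clamp, an aluminium block fixed on the bench, 135 x 100 x 22 mm (its x from -60 to +75 mm). Origin on the bench; x points from the front (hook) to the hinge, z up. A glass slide on a rubber gasket lies on it at x = +20 mm. Pin hole at x = -35, y = -22 mm. Hinge axis along y at x = +66, z = +31 mm.
- hook_top (a point): Top of the sprung steel hook (catch) at the clamp's front, centre line, 22 mm wide in y, reaching 16 mm in x and 50 mm above the bench. The lid's front bar pushes it aside coming down; it then snaps over the bar by itself. Keep off it.
- clamp_hole (a point): Centre of the mouth of the base's through hole for the pin, in the lower half's top face, 22 mm above the bench; 12 mm wide, 2 mm chamfer. Axes as the clamp.
- clamp_lid (a joint): Lid angle (rad): 0 shut (rigid stop), 0.6 open; a spring holds it at 0.6, like a stapler arm. At the thumb pad it takes 4 N at first, 8 to 12 N near the bottom. Pressed below about 0.045 the hook catches it; let go, it rests at about 0.05 with the two holes lined up within 0.5 mm. From there about 9 N at the pin hole press it to 0.
- lid_hole (a point): Centre of the upper mouth of the lid's pin hole, in the lid's top face; moves with it. 12 mm wide, 2 mm chamfer. The aluminium lid is 115 x 90 x 10 mm; shut, its top face is 36 mm above the bench. Lid's own axes: x toward the hinge, z out of its top face.
- lid_pad (a point): Top centre of the round black rubber thumb pad, 26 mm wide, 2 mm proud of the lid, near its front edge at clamp x = -37, y = +22 mm (lid shut), 103 mm in front of the hinge axis; 38 mm above the bench with the lid shut, about 95 mm with it open. Axes as lid_hole.
- long_pin: Long steel pin, 70 g: black knob 22 mm wide, from 8 to 32 mm above the origin; collar 22 mm wide, 4 mm thick; shank 10 mm thick, 30 mm long, with a 7 mm taper to a 4 mm tip. Origin on the axis at the collar's underside, z toward the knob. Hangs upright in one of the stand's two 13 mm holes, collar on the stand's top, 36 mm above the bench.
- pin_tip (a point): The tip of the long pin's shank, 30 mm below its collar's underside; about 6 mm above the bench when the pin is home and the lid fully shut.
- short_pin: Short pin that is to stay in the stand: flat black disc head 34 mm wide and 8 mm thick, shank 10 mm thick, 14 mm long. Origin at the disc's underside. It hangs in the other hole, 64 mm from the long pin.
- pin_stand: Fixed aluminium block, 50 mm in x, 110 mm in y, 36 mm high, on a grey 66 by 122 mm foot plate; two holes at y = -32 and +32 mm. Origin on the bench under its centre.
- wash_bottle: Bystander: white wash bottle, 64 by 100 by 202 mm. Origin at its underside.
- petri_dish: Bystander: petri dish, 90 mm wide, 15 mm high. Origin at its underside.
- amber_bottle: Bystander: brown bottle, 60 mm wide, 122 mm high. Origin at its underside.
- vial: Bystander: capped vial, 27 mm wide, 56 mm high. Origin at its underside.
- beaker: Bystander: beaker, 59 mm wide, 70 mm high. Origin at its underside.

How it is judged:
By the outcome, as a careful person would: the job done as asked, in the order asked, and still so for the second after the job is handed in, while the arm keeps its last pose, push and grip.
It also fails if it takes over 48 s, if anything falls off the work surface, if the arm or the gripper's body presses on something with over 40 N, if the wrist force passes 120 N, or if a joint passes its speed limit or range.

## Working session

There is one attempt and no reset: what is moved stays moved. The work goes in short steps, Python scripts to look and compute and a tool call to move; the robot and the scene stay as the last step left them, time stands still between calls to the robot, and variables do not carry over. Pictures are saved under pics/ and viewed, and the job is handed in when it is done.

Besides the shell and the picture viewer there is one more tool, called after ">>>" as name(argument=value, ...) on one line, values as JSON. apply_moves: Moves the arm, as the interface text tells. Its arguments: {"type":"object","properties":{"delta_pos":{"type":"array"},"yaw":{"type":"array"},"gripper":{"type":"array"},"force":{"type":"number"}},"required":["delta_pos","yaw","gripper"]}

```bash
ls; mkdir -p pics; python3 - <<'E'
from plant import *
import cv2
s=get_state(); print(s)
print(nose_length if not callable(nose_length) else nose_length())
for n in ("scene","top"):
    im=snapshot(n); cv2.imwrite(f"pics/{n}0.png",im[:,:,::-1]); print(n,camera_params(n))
    for t in ("clamp_hole","lid_hole","lid_pad","hook_top","long_pin","short_pin","clamp","pin_stand","pin_tip"):
        print(n,t,[(round(d['score'],2),[round(float(v),1) for v in d['pixel']]) for d in spot_point(t,n)][:3])
E
```

```text
pics
{'clock': 0.0, 'q': array([-1.24220599,  0.69000787, -0.19452153,  1.56632106,  0.1573057 ,
        0.9025223 , -0.21509998]), 'qd': array([ 1.35549913e-06, -6.01465556e-04,  1.31110233e-03,  6.47372301e-04,
       -4.91068745e-04,  6.41433341e-04,  7.69800832e-05]), 'joint_torque': array([-2.41857524e-04, -5.27558577e+01, -1.26683548e+00, -1.53429973e+01,
       -5.26543683e-02,  6.59255980e-03,  1.69938462e-04]), 'tool_pos': array([0.18145518, 0.59744602, 0.25190143]), 'eef_rot': array([ 0.10315759,  0.6994934 , -0.10447299,  0.69939466]), 'contact_force': array([-0.45434932,  0.23099216, -0.46242948]), 'moment': array([ 0.00587101,  0.02385775, -0.00404808]), 'opening': 0.9983569907275239}
0.014
scene {'fovy': 51.04054519049631, 'cx': 259.3835463106248, 'cy': 188.06287105272907, 'position': array([ 0.09894416, -0.75667462,  0.74355574]), 'orientation': array([ 0.857552  , -0.23996653,  0.11063419, -0.44133967])}
scene clamp_hole [(0.65, [257.3, 196.4])]
scene lid_hole [(0.79, [260.9, 170.3])]
scene lid_pad []
scene hook_top [(0.48, [243.5, 187.8])]
scene long_pin [(0.43, [290.3, 254.3])]
scene short_pin [(0.54, [295.2, 270.1])]
scene clamp [(0.85, [259.5, 193.7])]
scene pin_stand [(0.72, [289.5, 275.1])]
scene pin_tip [(0.51, [285.5, 261.2])]
top {'fovy': 54.70686188500428, 'cx': 256.84835923009143, 'cy': 190.34575951978394, 'position': array([0.35407577, 0.05349367, 0.94911215]), 'orientation': array([ 0.71076852, -0.6947159 ,  0.0755526 , -0.08043467])}
top clamp_hole [(0.72, [249.9, 191.3])]
top lid_hole [(0.62, [248.7, 176.2])]
top lid_pad [(0.67, [228.8, 176.4]), (0.48, [135.4, 171.8])]
top hook_top [(0.43, [244.1, 198.0]), (0.29, [231.0, 175.0])]
top long_pin [(0.42, [353.0, 216.7])]
top short_pin [(0.64, [379.6, 224.9])]
top clamp [(0.77, [239.1, 177.4])]
top pin_stand [(0.93, [364.1, 221.5]), (0.44, [241.8, 181.9])]
top pin_tip []
```

```bash
python3 - <<'E'
import cv2
for n in ("scene","top"):
    im=cv2.imread(f"pics/{n}0.png"); cv2.imwrite(f"pics/{n}0b.png",cv2.resize(im,(768,576),interpolation=cv2.INTER_CUBIC))
im=cv2.imread("pics/top0.png")[130:260,200:410]; cv2.imwrite("pics/top0c.png",cv2.resize(im,None,fx=3.8,fy=3.8,interpolation=cv2.INTER_CUBIC))
im=cv2.imread("pics/scene0.png")[140:310,200:350]; cv2.imwrite("pics/scene0c.png",cv2.resize(im,None,fx=3.5,fy=3.5,interpolation=cv2.INTER_CUBIC))
E
```

```text
(no output)
```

View pics/scene0b.png

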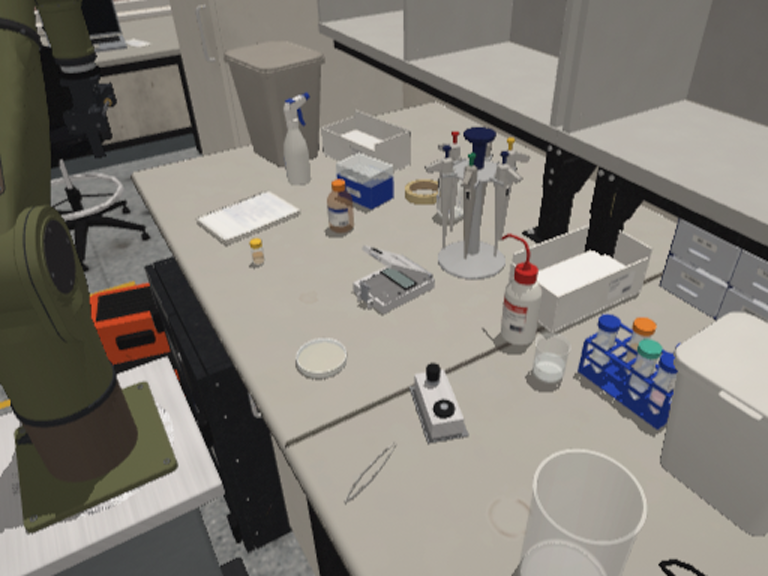

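View pics/top0b.png

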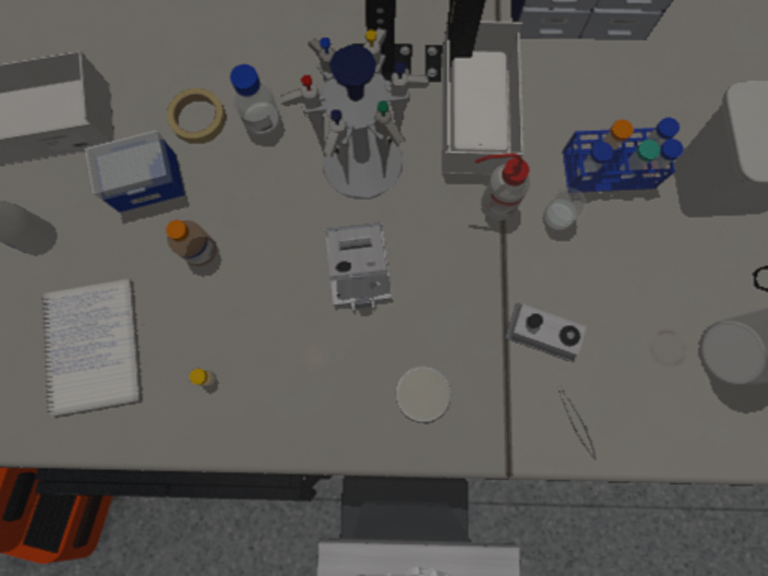

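View pics/top0c.png

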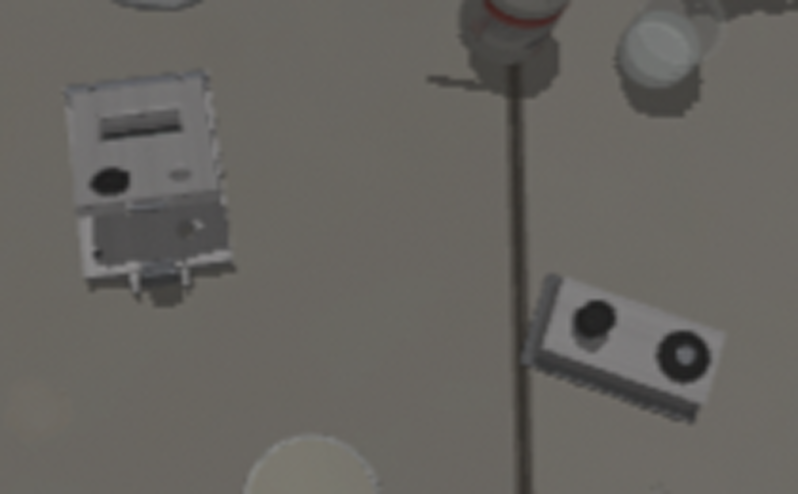

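View pics/scene0c.png

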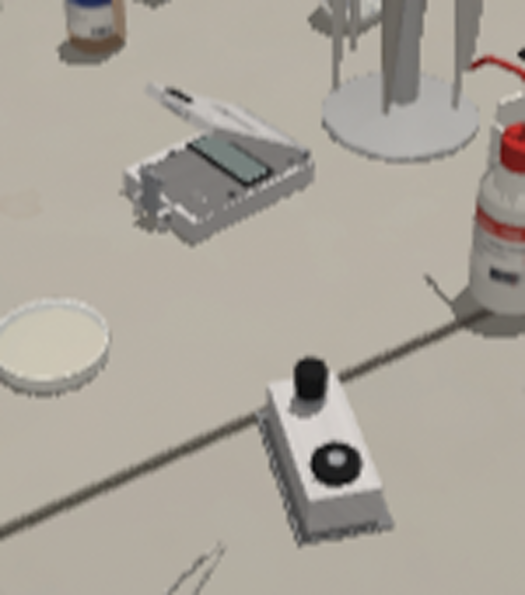

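The clean views show the open lid with its pad at top px (229,177) and the hole at (248,176). The hook is at about (243,197). The long pin's knob is at about (357,213) and the short pin's disc at (380,224). Next I'll fit the poses.

```bash
cat > h.py <<'E'
import numpy as np, cv2
from scipy.spatial.transform import Rotation as R
from scipy.optimize import least_squares
from plant import *
C={n:camera_params(n) for n in("scene","top")}
def fl(n): return 192/np.tan(np.radians(C[n]["fovy"])/2)
def proj(n,P):
    c=C[n]; p=R.from_quat(c["orientation"]).inv().apply(np.atleast_2d(P)-c["position"]); f=fl(n)
    return np.c_[c["cx"]+f*p[:,0]/p[:,2], c["cy"]+f*p[:,1]/p[:,2]]
def ray(n,px,z):
    c=C[n]; d=R.from_quat(c["orientation"]).apply([(px[0]-c["cx"])/fl(n),(px[1]-c["cy"])/fl(n),1])
    return c["position"]+d*(z-c["position"][2])/d[2]
def rz(a): return np.array([[np.cos(a),-np.sin(a),0],[np.sin(a),np.cos(a),0],[0,0,1]])
def lid(r,h,y,th): # r mm in front of hinge axis, h above axis plane (lid frame)
    return np.array([66-r*np.cos(th)+h*np.sin(th),y,31+r*np.sin(th)+h*np.cos(th)])/1000
def tool():
    s=get_state(); return s,R.from_quat(s["eef_rot"]).as_matrix()
E
python3 - <<'E'
from h import *
s,M=tool(); print("tool axes cols",M.round(3).tolist())
th=.6
obs=[("top",(249.7,190.5),np.array([-35,-22,22])/1e3),("scene",(257.3,196.4),np.array([-35,-22,22])/1e3),
("top",(248.0,176.1),lid(101,5,-22,th)),("scene",(260.9,170.3),lid(101,5,-22,th)),
("top",(228.9,177.2),lid(103,7,22,th)),
("top",(239.1,177.4),np.zeros(3)),("scene",(259.5,193.7),np.zeros(3))]
def f(p):
    return np.concatenate([proj(n,rz(p[2])@q+[p[0],p[1],0])[0]-px for n,px,q in obs])
r=least_squares(f,[.4,.07,0],loss="soft_l1"); print("clamp",r.x,f(r.x).reshape(-1,2).round(1).tolist())
for n,px in(("top",(244.1,198)),("scene",(243.5,187.8))):
    w=ray(n,px,.05); print("hook",n,w, rz(r.x[2]).T@(w-[r.x[0],r.x[1],0]))
w=ray("scene",(257.3,196.4),.022);print(w,ray("top",(249.7,190.5),.022))
for n,px,z in(("top",(357,213),.068),("top",(353,216.7),.036),("scene",(290.3,254.3),.036)): print("long",ray(n,px,z))
for n,px,z in(("top",(380,223.7),.044),("scene",(295.2,270.1),.036),("top",(379.6,224.9),.036)): print("short",ray(n,px,z))
for n,px in(("top",(364.1,221.5)),("scene",(289.5,275.1))): print("stand",ray(n,px,0))
for t in("wash_bottle","petri_dish","amber_bottle","vial","beaker"):
    for n in("top","scene"):
        d=spot_point(t,n)
        if d: print(t,n,round(d[0]["score"],2),ray(n,d[0]["pixel"],0).round(3))
for t in("long_pin","short_pin","pin_stand"):
    for n in("top","scene"):
        d=silhouettes(t,n)
        if d:
            m=d[0]["mask"]; ys,xs=np.nonzero(m); print(t,n,d[0]["score"],d[0]["bbox"],m.sum(),xs.mean(),ys.mean())
print(get_state()["clock"])
E
```

```text
tool axes cols [[0.0, 0.291, 0.957], [0.0, 0.957, -0.291], [-1.0, 0.0, 0.0]]
clamp [0.5949397  0.10914691 0.17934551] [[-0.2, -1.1], [-1.4, -0.5], [-0.5, -1.5], [-0.3, 3.5], [0.3, 0.1], [0.4, 2.3], [0.6, 0.1]]
hook top [0.53595182 0.093178   0.05      ] [-0.06089037 -0.00519018  0.05      ]
hook scene [0.53531134 0.10265813 0.05      ] [-0.05982946  0.00425215  0.05      ]
[0.56661901 0.07692805 0.022     ] [0.56151972 0.08068178 0.022     ]
long [ 0.50171122 -0.17940512  0.068     ]
long [ 0.49756423 -0.17762893  0.036     ]
long [ 0.5071488  -0.18447231  0.036     ]
short [ 0.48050762 -0.24099182  0.044     ]
short [ 0.4880167  -0.23296237  0.036     ]
short [ 0.4786251  -0.24246312  0.036     ]
stand [ 0.49141254 -0.21480514  0.        ]
stand [ 0.48689475 -0.21232271  0.        ]
wash_bottle top 0.21 [0.617 0.39  0.   ]
wash_bottle scene 0.84 [ 0.725 -0.117  0.   ]
petri_dish top 0.72 [ 0.385 -0.005  0.   ]
petri_dish scene 0.94 [ 0.387 -0.007  0.   ]
amber_bottle top 0.97 [0.62 0.39 0.  ]
vial top 0.57 [0.395 0.36  0.   ]
vial scene 0.58 [0.396 0.36  0.   ]
beaker top 0.92 [ 0.709 -0.255  0.   ]
beaker scene 0.6 [ 0.708 -0.236  0.   ]
long_pin top 0.46 [349.6, 212.4, 14.0, 9.5] 123 355.6666666666667 214.0
long_pin scene 0.55 [221.1, 121.4, 12.4, 36.0] 499 226.5130260521042 139.19839679358716
short_pin top 0.45 [371.6, 219.1, 15.9, 10.8] 150 379.22 223.50666666666666
short_pin scene 0.58 [290.0, 264.3, 11.9, 15.5] 134 295.55223880597015 272.42537313432837
pin_stand top 0.9 [338.7, 201.2, 54.4, 40.4] 1023 361.0752688172043 221.48191593352882
pin_stand scene 0.63 [272.8, 250.2, 40.9, 46.2] 994 290.93561368209254 273.364185110664
1.8
```

```bash
cat > ov.py <<'E'
from h import *
def draw(cl,st,names=("scene0","top0"),th=.6,out="a"):
    def b(x0,x1,y0,y1,z0,z1): return [np.array([x,y,z])/1e3 for z in(z0,z1) for x,y in((x0,y0),(x1,y0),(x1,y1),(x0,y1))]
    E=[(0,1),(1,2),(2,3),(3,0),(4,5),(5,6),(6,7),(7,4),(0,4),(1,5),(2,6),(3,7)]
    for nm in names:
        n="scene" if "scene" in nm else "top"
        im=cv2.imread(f"pics/{nm}.png"); K=5
        def T(P,pose): return proj(n,(rz(pose[2])@np.array(P).T).T+[pose[0],pose[1],0])
        for lab,(pose,boxes) in {"c":(cl,[b(-60,75,-50,50,0,22)]),"s":(st,[b(-25,25,-55,55,0,36)])}.items():
            crop0=T([[0,0,.02]],pose)[0]; x0,y0=(crop0-[70,55]).astype(int)
            z=cv2.resize(im[y0:y0+110,x0:x0+140],None,fx=K,fy=K,interpolation=cv2.INTER_CUBIC)
            z=cv2.convertScaleAbs(z,alpha=1.6)
            def px(a): return tuple(int(v) for v in (a-[x0,y0]+.5)*K)
            for bx in boxes:
                p=T(bx,pose)
                for i,j in E: cv2.line(z,px(p[i]),px(p[j]),(0,255,0),1)
            if lab=="c":
                L=[lid(115,5,-45,th),lid(115,5,45,th),lid(0,5,45,th),lid(0,5,-45,th)]
                p=T(L,pose); cv2.polylines(z,[np.array([px(a) for a in p])],True,(0,0,255),1)
                circ=[(lid(101,5,-22,th),6,th),(lid(103,7,22,th),13,th),(np.array([-35,-22,22])/1e3,6,0)]
            else: circ=[(np.array([0,y,68 if i==0 else 44])/1e3,11 if i==0 else 17,0) for i,y in enumerate(st[3])]
            for c,r,t in circ:
                a=np.linspace(0,6.28,40); P=[c+np.array([np.cos(q)*np.cos(t),np.sin(q),-np.cos(q)*np.sin(t)])*r/1e3 for q in a]
                p=T(P,pose); cv2.polylines(z,[np.array([px(a) for a in p])],True,(255,255,0),1)
            cv2.imwrite(f"pics/{out}_{nm}_{lab}.png",z)
    ims=[[cv2.imread(f"pics/{out}_{nm}_{l}.png") for l in"cs"] for nm in names]
    g=np.vstack([np.hstack(r) for r in ims]); cv2.imwrite(f"pics/{out}.png",cv2.resize(g,(800,int(g.shape[0]*800/g.shape[1]))))
if __name__=="__main__":
    d=np.array([.4785-.5,-.242+.179]); 
    draw((.595,.109,.179),(.489,-.212,np.arctan2(.0215,.061)-0+0.0,(32,-32)))
E
python3 ov.py
```

```text
(no output)
```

View pics/a.png

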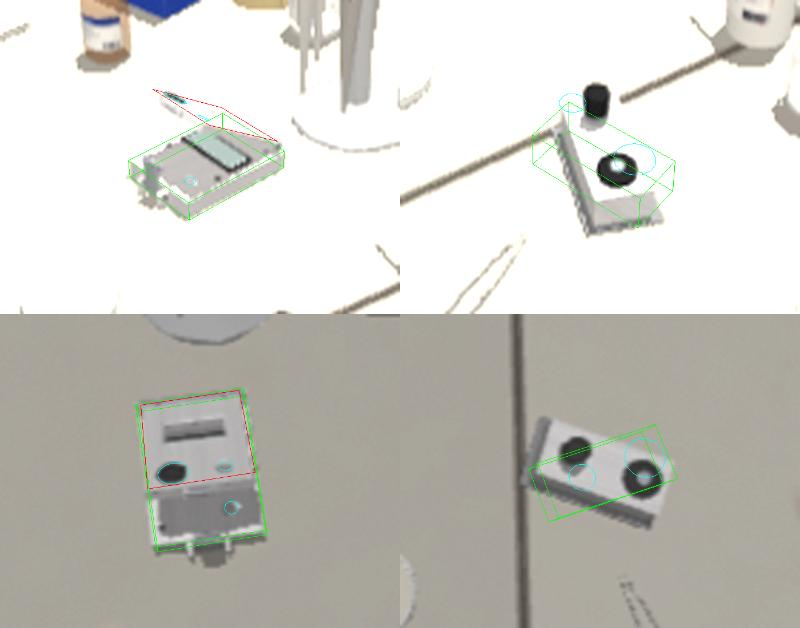

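```bash
python3 - <<'E'
import cv2
a=cv2.imread("pics/top0.png")[135:225,205:275]; b=cv2.imread("pics/scene0.png")[155:215,230:295]
cv2.imwrite("pics/t1.png",cv2.resize(a,None,fx=6,fy=6,interpolation=cv2.INTER_NEAREST))
cv2.imwrite("pics/s1.png",cv2.resize(b,None,fx=9,fy=9,interpolation=cv2.INTER_NEAREST))
E
sed -i 's/np.arctan2(.0215,.061)-0+0.0/-0.33/' ov.py; python3 ov.py
```

```text
(no output)
```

View pics/t1.png

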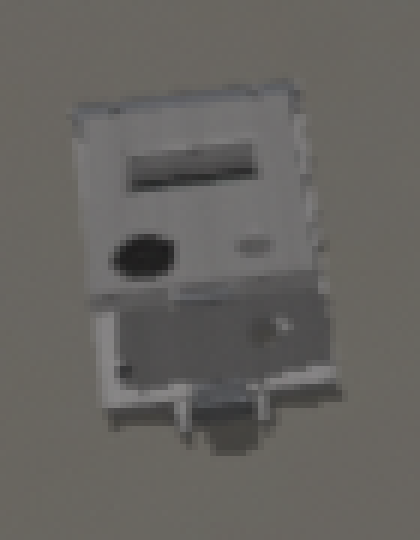

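View pics/s1.png

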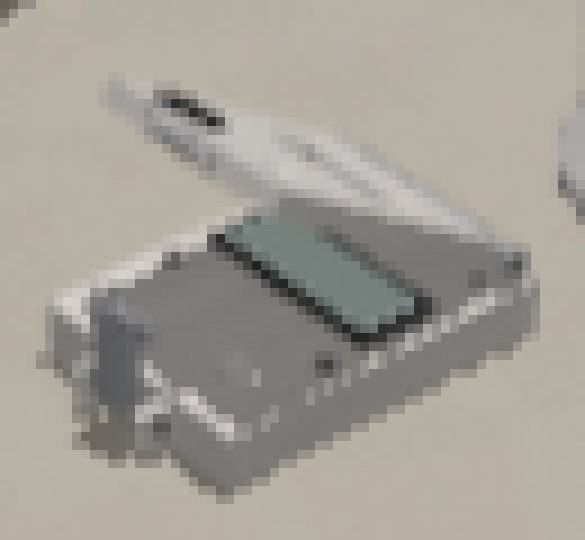

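View pics/a.png

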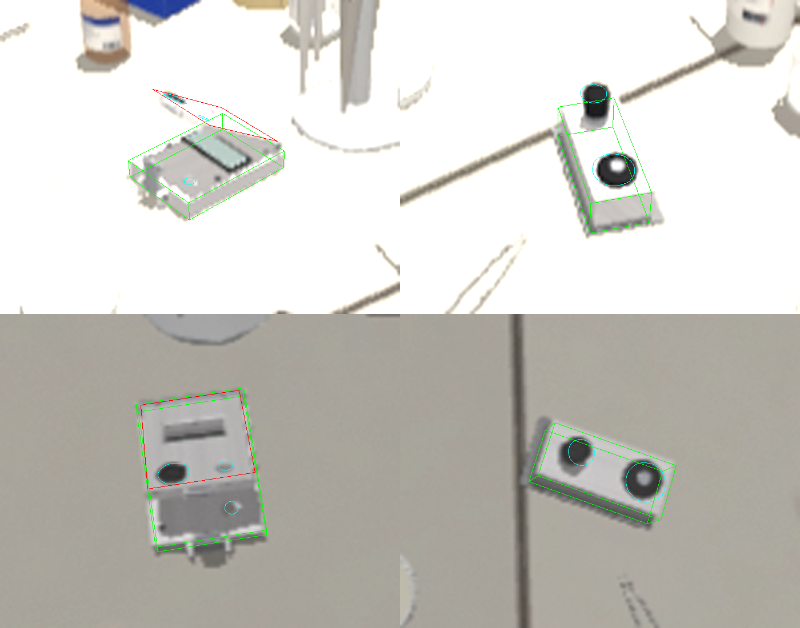

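```bash
cat > fit.py <<'E'
from h import *
th=.6
obs=[("top",(250.0,190),(-35,-22,22)),("scene",(256.8,196.0),(-35,-22,22)),
("top",(247.3,175.6),lid(101,5,-22,th)*1e3),("top",(228.6,177.3),lid(103,7,22,th)*1e3),("scene",(250.9,166.4),lid(103,7,22,th)*1e3),
("scene",(255.6,202.5),(-60,-50,22)),("scene",(254.5,209.2),(-60,-50,0)),("scene",(235.6,187.3),(-60,50,22)),("scene",(289,186.2),(75,-50,22)),
("top",(222,202.3),(-60,50,11)),("top",(261.2,197.2),(-60,-50,22))]
def f(p):
    return np.concatenate([proj(n,rz(p[2])@(np.array(q)/1e3)+[p[0],p[1],0])[0]-px for n,px,q in obs])
r=least_squares(f,[.595,.109,.18],loss="soft_l1"); print("clamp",r.x,f(r.x).reshape(-1,2).round(1).tolist())
for w in("top","scene"):
    o=obs; obs=[a for a in o if a[0]==w]; q=least_squares(f,r.x,loss="soft_l1"); obs=o; print(w,q.x)
E
python3 fit.py
```

```text
clamp [0.59603776 0.1090593  0.13479954] [[-1.0, -0.6], [-1.1, -0.3], [0.1, -1.0], [0.4, -0.8], [0.3, 0.3], [-0.8, 0.9], [0.5, 0.1], [-0.8, 0.7], [0.5, -0.2], [0.3, 0.5], [-0.2, 0.5]]
top [0.59524732 0.10887068 0.13393264]
scene [0.59738018 0.10986014 0.13075771]
```

```bash
cat >> h.py <<'E'
CL=np.array([.596,.109,.134])
def cw(p): return rz(CL[2])@np.asarray(p)+[CL[0],CL[1],0]
def go(W,yaw_y=None):
    s,M=tool(); d=M.T@(np.asarray(W)-s["tool_pos"])*100
    cur=np.arctan2(M[1,1],M[0,1]); 
    print("pos",s["tool_pos"].round(4),"delta cm",d.round(2),"yaw cmd",None if yaw_y is None else round(-(yaw_y-cur),3), "clk",round(s["clock"],2))
    return d
E
python3 - <<'E'
from h import *
w=cw(lid(101,7,25,.6)); print(w); go(w+[0,0,.014+.03],1.705)
print(ray("top",(241,110),0))
E
```

```text
[0.5793738  0.1319848  0.09380624]
pos [0.1816 0.5981 0.2528] delta cm [ 11.49 -33.04  51.6 ] yaw cmd -0.429 clk 1.8
[0.79317407 0.11156095 0.        ]
```

>>> apply_moves(delta_pos=[[2,-33,51.6],[2,-33,51.6],[2,-33,51.6],[2,-33,51.6],[2,-33,51.6],[2,-33,51.6],[2,-33,51.6],[2,-33,51.6],[2,-33,51.6],[2,-33,51.6]], yaw=[-0.1,-0.2,-0.3,-0.4,-0.429,-0.429,-0.429,-0.429,-0.429,-0.429], gripper=[0,0,0,0,0,0,0,0,0,0], force=30)

```text
clock: 2.63
tool_pos: [0.4533, 0.2797, 0.2393]
eef_rot: [-0.047, 0.705, 0.047, 0.706]
contact_force: [0.9, 1.0, -0.0]
opening: 0.268
```

```bash
python3 - <<'E'
from h import *
w=cw(lid(101,7,25,.6)); go(w+[0,0,.014+.03],1.705)
E
```

```text
pos [0.4533 0.2797 0.2393] delta cm [ 10.15 -16.33  10.51] yaw cmd -0.0 clk 2.63
```

>>> apply_moves(delta_pos=[[3,-16.3,10.5],[5,-16.3,10.5],[7,-16.3,10.5],[9,-16.3,10.5],[10,-16.3,10.5],[10.1,-16.3,10.5],[10.1,-16.3,10.5],[10.1,-16.3,10.5]], yaw=[0,0,0,0,0,0,0,0], gripper=[0,0,0,0,0,0,0,0])

```text
clock: 3.3
tool_pos: [0.5784, 0.1333, 0.1382]
eef_rot: [-0.047, 0.706, 0.048, 0.705]
contact_force: [0.4, 0.8, 0.6]
opening: 0.003
```

```bash
python3 - <<'E'
from h import *
w=cw(lid(101,7,25,.6)); go(w+[0,0,.014+.03],1.705); print(get_state()["contact_force"],get_state()["opening"])
for n in("scene","top"):
    im=snapshot(n); cv2.imwrite(f"pics/{n}2.png",im[:,:,::-1])
a=cv2.imread("pics/scene2.png")[110:225,200:310];b=cv2.imread("pics/top2.png")[120:235,190:300]
cv2.imwrite("pics/v2.png",cv2.resize(np.hstack([a,b]),None,fx=3.6,fy=3.6))
for t in(0.6,.45,.3,.2,.1,.05,.03,0): print(t,(cw(lid(101,7,25,t))+[0,0,.014]).round(4))
E
```

```text
pos [0.5784 0.1333 0.1382] delta cm [ 0.04 -0.15  0.07] yaw cmd -0.0 clk 3.3
[0.3664306  0.77233581 0.59272442] 0.0034266235334268237
0.6 [0.5794 0.132  0.1078]
0.45 [0.571  0.1309 0.0952]
0.3 [0.5645 0.13   0.0815]
0.2 [0.5613 0.1296 0.0719]
0.1 [0.5592 0.1293 0.062 ]
0.05 [0.5584 0.1292 0.057 ]
0.03 [0.5582 0.1291 0.055 ]
0 [0.558  0.1291 0.052 ]
```

View pics/v2.png

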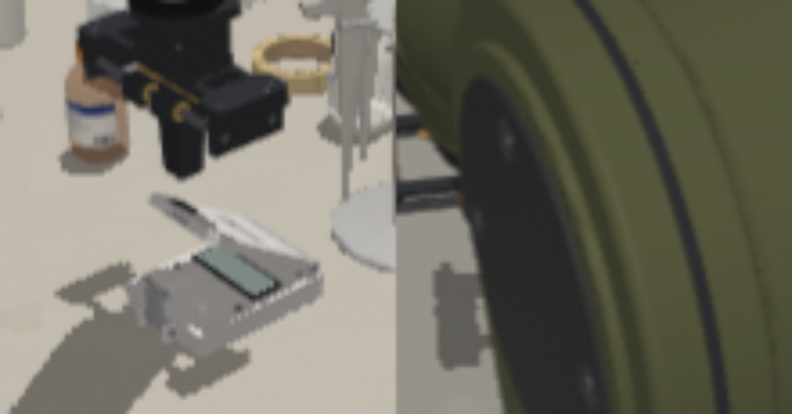

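>>> apply_moves(delta_pos=[[1.5,-0.1,0],[2.2,-0.1,0],[3.0,-0.1,0],[3.7,-0.1,-0.4],[4.3,-0.1,-0.8],[5.0,-0.1,-1.2],[5.7,-0.1,-1.5],[6.2,-0.1,-1.7],[6.6,-0.1,-1.8],[6.6,-0.1,-1.8]], yaw=[0,0,0,0,0,0,0,0,0,0], gripper=[0,0,0,0,0,0,0,0,0,0])

```text
clock: 4.23
tool_pos: [0.5623, 0.1346, 0.0748]
eef_rot: [-0.047, 0.703, 0.051, 0.707]
contact_force: [0.7, 1.7, 6.9]
opening: 0.001
```

```bash
cat > look.py <<'E'
from h import *
import sys
k=sys.argv[1]; s=get_state(); print(s["clock"],s["tool_pos"].round(4),s["contact_force"].round(1),round(s["opening"],3))
a=snapshot("scene")[:,:,::-1]; cv2.imwrite(f"pics/scene{k}.png",a)
x,y,w=[int(v) for v in sys.argv[2:5]]
cv2.imwrite(f"pics/v{k}.png",cv2.resize(a[y:y+int(w*.75),x:x+w],(720,540),interpolation=cv2.INTER_CUBIC))
E
python3 look.py 3 200 110 120
```

```text
4.2333 [0.5623 0.1346 0.0748] [0.7 1.7 6.9] 0.001
```

View pics/v3.png

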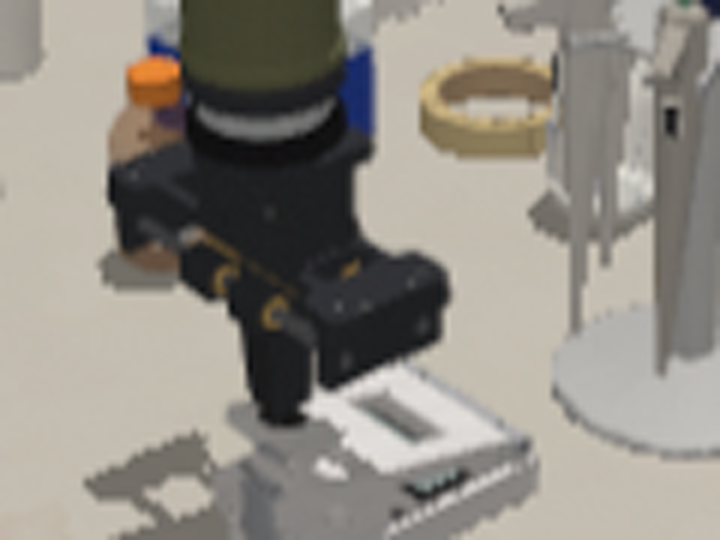

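>>> apply_moves(delta_pos=[[0.6,-0.2,-0.1],[1.1,-0.3,-0.2],[1.5,-0.3,-0.3],[1.9,-0.3,-0.35],[2.2,-0.3,-0.4],[2.4,-0.3,-0.4],[2.5,-0.3,-0.4],[2.5,-0.3,-0.4]], yaw=[0,0,0,0,0,0,0,0], gripper=[0,0,0,0,0,0,0,0])

```text
clock: 4.95
tool_pos: [0.5586, 0.134, 0.0522]
eef_rot: [-0.047, 0.703, 0.053, 0.708]
contact_force: [-4.4, 1.6, 15.5]
opening: 0.007
```

```bash
python3 look.py 4 200 110 120
```

```text
4.95 [0.5586 0.134  0.0522] [-4.4  1.6 15.5] 0.007
```

View pics/v4.png

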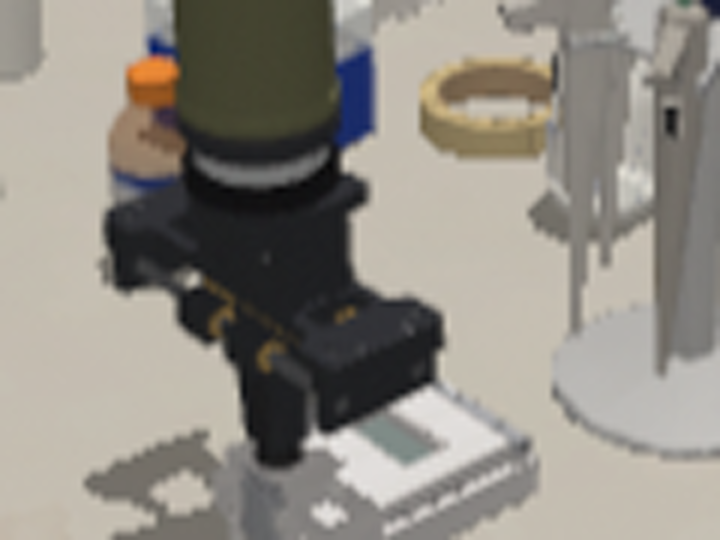

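>>> apply_moves(delta_pos=[[-1,0,0],[-4,0,0],[-8,0,0],[-11,0,0],[-12,-4,0],[-12,-8,-1],[-12,-12,-2],[-12,-16,-3],[-12,-20,-4],[-12,-24,-5]], yaw=[0,0,0,0,0,0,0,0,0,0], gripper=[0,0,0,0,0,30,50,50,50,50])

```text
clock: 5.83
tool_pos: [0.5417, -0.1128, 0.1706]
eef_rot: [-0.048, 0.702, 0.053, 0.708]
contact_force: [0.6, -0.2, 0.4]
opening: 0.357
```

```bash
python3 look.py 5 190 130 160; python3 - <<'E'
from h import *
b=snapshot("top"); cv2.imwrite("pics/top5.png",b[:,:,::-1]); cv2.imwrite("pics/w5.png",cv2.resize(b[120:300,180:420,::-1],(720,540),interpolation=cv2.INTER_CUBIC))
for n in("scene","top"):
  for t in("lid_hole","lid_pad","long_pin","hook_top"):
    print(n,t,[(round(d['score'],2),[round(float(v),1) for v in d['pixel']]) for d in spot_point(t,n)][:2])
E
```

```text
5.8333 [ 0.5417 -0.1128  0.1706] [ 0.6 -0.2  0.4] 0.357
scene lid_hole [(0.94, [257.1, 190.8])]
scene lid_pad [(0.69, [245.1, 183.2]), (0.52, [340.9, 221.5])]
scene long_pin [(0.63, [290.4, 255.5])]
scene hook_top [(0.42, [241.6, 189.6])]
top lid_hole [(0.95, [249.1, 190.1])]
top lid_pad [(0.65, [232.1, 189.4])]
top long_pin [(0.53, [350.7, 219.1])]
top hook_top [(0.43, [242.2, 199.6])]
```

View pics/v5.png

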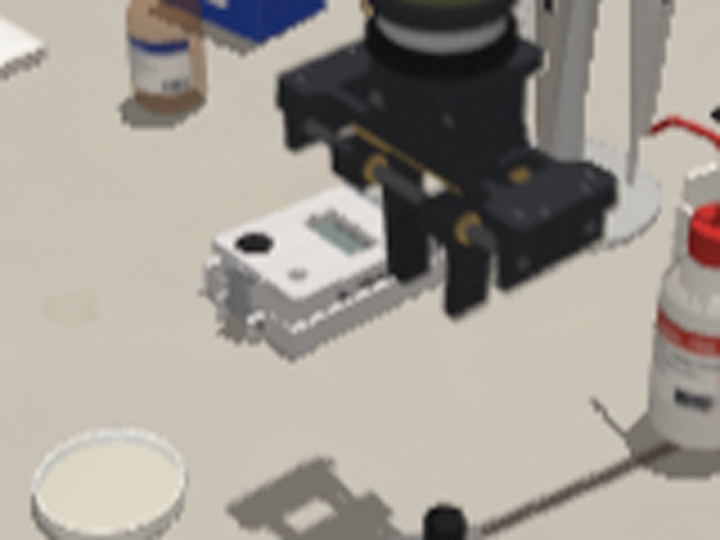

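View pics/w5.png

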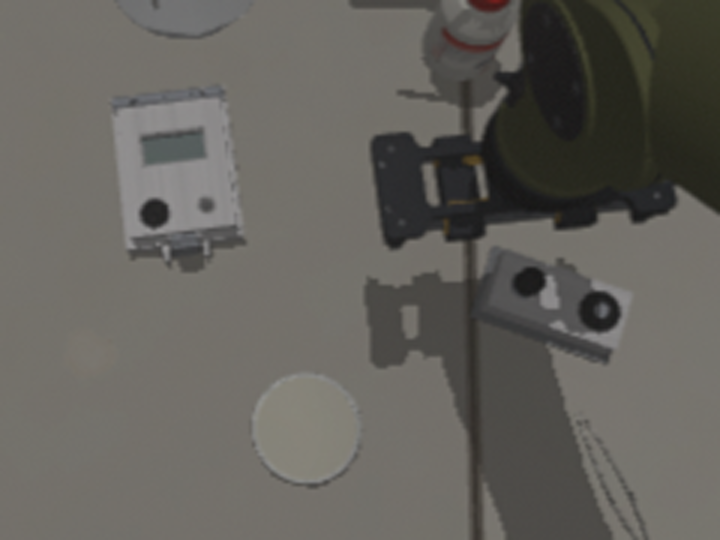

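Scene and top views show the lid latched: the pad is at scene (246,184) and the lid hole at (256,190). The hand is off.

```bash
python3 - <<'E'
from h import *
z=lid(101,5,-22,.05)[2]; print("model",cw(lid(101,5,-22,.05)))
for n,p in(("top",(249.1,190.1)),("top",(248.5,188.0)),("scene",(257.1,190.8)),("scene",(255.7,190.2))): print(n,ray(n,p,z))
print("pad model",cw(lid(103,7,22,.05)))
for n,p in(("top",(232.1,189.4)),("top",(231.2,190.5)),("scene",(245.1,183.2)),("scene",(246.1,183.4))): print(n,ray(n,p,.043))
print("knob"); 
for n,p in(("top",(356,213.2)),("top",(356.6,212.7)),("scene",(288.6,244.8))): print(n,ray(n,p,.068))
# collar/knob dark blob centroid in clean scene0
for n,box in(("scene0",(275,235,305,262)),("top0",(345,200,368,224))):
    im=cv2.imread(f"pics/{n}.png").max(2); x0,y0,x1,y1=box; m=im[y0:y1,x0:x1]<60
    ys,xs=np.nonzero(m); print(n,m.sum(),xs.mean()+x0,ys.mean()+y0,xs.min()+x0,xs.max()+x0,ys.min()+y0,ys.max()+y0)
E
```

```text
model [0.56462569 0.08257149 0.04104165]
top [0.55825338 0.08165649 0.04104165]
top [0.56362442 0.08331408 0.04104165]
scene [0.5676552  0.07891882 0.04104165]
scene [0.565668   0.08372918 0.04104165]
pad model [0.55686679 0.12592354 0.04313911]
top [0.55865824 0.12421674 0.043     ]
top [0.55578611 0.12636233 0.043     ]
scene [0.55528507 0.1296068  0.043     ]
scene [0.55733504 0.12706229 0.043     ]
knob
top [ 0.50117178 -0.17699395  0.068     ]
top [ 0.50241769 -0.17847333  0.068     ]
scene [ 0.50300179 -0.1820505   0.068     ]
scene0 90 288.1666666666667 248.1888888888889 284 292 243 254
top0 79 355.8987341772152 213.72151898734177 351 361 209 218
```

```bash
python3 - <<'E'
from h import *
# render knob cylinder silhouette centroid: fit x,y
obs={"top":(355.9,213.7),"scene":(288.2,248.2)}
# sample cylinder volume outline -> hull centroid
def cen(n,x,y):
    a=np.linspace(0,6.28,40); P=np.concatenate([np.c_[x+.011*np.cos(a),y+.011*np.sin(a),np.full(40,z)] for z in(.044,.068)])
    h=cv2.convexHull(proj(n,P).astype(np.float32)); m=cv2.moments(h); return np.array([m["m10"]/m["m00"],m["m01"]/m["m00"]]),m["m00"]
for ns in(("top",),("scene",),("top","scene")):
    r=least_squares(lambda p:np.concatenate([cen(n,*p)[0]-obs[n] for n in ns]),[.5,-.18],diff_step=1e-3); print(ns,r.x.round(4),r.fun.round(2),[cen(n,*r.x)[1] for n in ns])
go([.501,-.181,.036+.025-.005+.06])
E
```

```text
('top',) [ 0.5018 -0.1796] [-0.  0.] [90.97604389628395]
('scene',) [ 0.5028 -0.1811] [-0.  0.] [111.8361229384318]
('top', 'scene') [ 0.5024 -0.1803] [ 0.26 -0.22 -0.31 -0.13] [91.02532432391308, 111.7397356487345]
pos [ 0.5425 -0.1097  0.1703] delta cm [ 5.33 -6.5  -5.19] yaw cmd None clk 6.33
```

```bash
python3 - <<'E'
from h import *
go([.5024,-.1804,.116],1.705); print(tool()[1].round(3))
E
```

```text
pos [ 0.5425 -0.1097  0.1703] delta cm [ 5.33 -6.46 -5.04] yaw cmd 0.011 clk 6.33
[[ 0.007 -0.145  0.989]
 [ 0.009  0.989  0.144]
 [-1.     0.008  0.008]]
```

>>> apply_moves(delta_pos=[[1,-4,-3],[3,-6.5,-5.0],[4.5,-6.5,-5.0],[5.3,-6.5,-5.0],[5.3,-6.5,-5.0],[5.3,-6.5,-5.0]], yaw=[0,0,0,0,0,0], gripper=[50,50,50,50,50,50])

```text
clock: 6.83
tool_pos: [0.5041, -0.1786, 0.1166]
eef_rot: [-0.049, 0.702, 0.056, 0.708]
contact_force: [-0.0, 0.7, -1.1]
opening: 0.5
```

```bash
python3 look.py 6 230 190 130; python3 -c "
from h import *
go([.5024,-.1804,.0555],1.705)"
```

```text
6.8333 [ 0.5041 -0.1786  0.1166] [-0.   0.7 -1.1] 0.5
pos [ 0.5044 -0.1787  0.117 ] delta cm [ 6.15 -0.19 -0.29] yaw cmd 0.014 clk 6.88
```

View pics/v6.png

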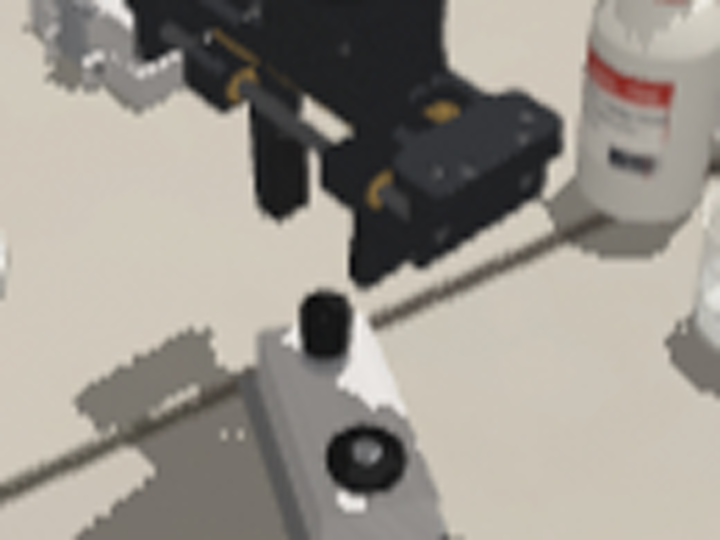

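```bash
python3 -c "
from h import *
p=proj('scene',[[.5042,-.1787,.103],[.5024,-.1804,.068]]); print((p-[230,190]+.5)*720/130)"
```

```text
[[326.93668641 240.52074012]
 [324.02853371 304.52376937]]
```

Consistent: the predicted tip midpoint is (327,241) and I see about (321,250), so the jaws straddle the knob. Descending.

>>> apply_moves(delta_pos=[[1,-0.2,-0.25],[2.5,-0.2,-0.3],[4,-0.2,-0.3],[5.2,-0.2,-0.3],[5.9,-0.2,-0.3],[6.1,-0.2,-0.3],[6.1,-0.2,-0.3]], yaw=[0,0,0,0,0,0,0], gripper=[50,50,50,50,50,50,50])

```text
clock: 7.47
tool_pos: [0.503, -0.1797, 0.0562]
eef_rot: [-0.049, 0.701, 0.056, 0.709]
contact_force: [0.8, -0.0, -0.2]
opening: 0.498
```

```bash
python3 look.py 7 230 190 130; python3 -c "
from h import *
go([.5024,-.1804,.0555],1.705); print(tool()[1].round(3))"
```

```text
7.4667 [ 0.503  -0.1797  0.0562] [ 0.8 -0.  -0.2] 0.498
pos [ 0.5031 -0.18    0.0566] delta cm [ 0.11 -0.03 -0.07] yaw cmd 0.015 clk 7.52
[[ 0.01  -0.149  0.989]
 [ 0.01   0.989  0.148]
 [-1.     0.008  0.012]]
```

View pics/v7.png

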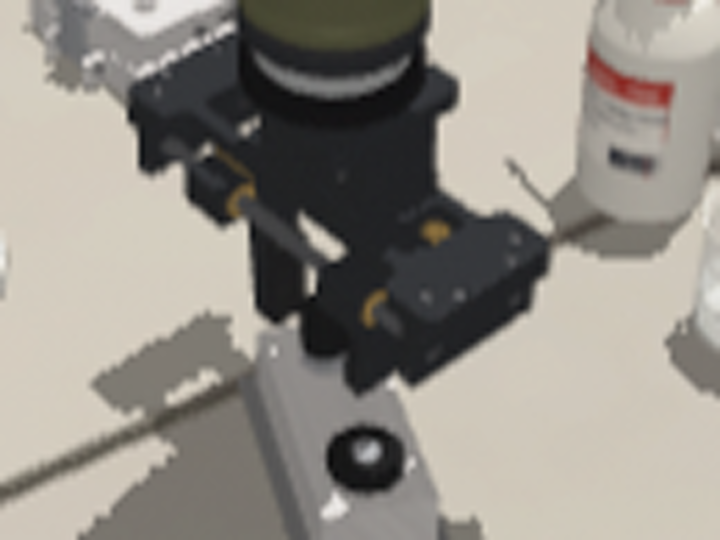

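The knob at (322,320) sits between the fingers and the short pin is clear. Closing.

>>> apply_moves(delta_pos=[[0.05,0,0],[0.05,0,0],[0.05,0,0],[0.05,0,0],[0.05,0,0],[0.05,0,0]], yaw=[0,0,0,0,0,0], gripper=[10,10,10,10,10,10], force=45)

```text
clock: 8.02
tool_pos: [0.5033, -0.1802, 0.0565]
eef_rot: [-0.049, 0.701, 0.056, 0.709]
contact_force: [-0.0, 0.5, 5.5]
opening: 0.233
```

```bash
python3 -c "
from h import *
s=get_state();print(s['tool_pos'],s['contact_force'],s['opening'],s['clock']); print(tool()[1].round(3))"
```

```text
[ 0.50334234 -0.18015559  0.05652154] [-0.02487552  0.47007553  5.53710326] 0.23272765591540767 8.0167
[[ 0.011 -0.148  0.989]
 [ 0.01   0.989  0.148]
 [-1.     0.008  0.013]]
```

>>> apply_moves(delta_pos=[[-0.7,0,0],[-2,0,0],[-3.5,0,0],[-5.5,0,0],[-7.5,0,0],[-8,0,0],[-8,0,0]], yaw=[0,0,0,0,0,0,0], gripper=[10,10,10,10,10,10,10])

```text
clock: 8.6
tool_pos: [0.5032, -0.1813, 0.1378]
eef_rot: [-0.05, 0.7, 0.055, 0.71]
contact_force: [0.1, 0.8, -0.3]
opening: 0.237
```

```bash
python3 look.py 8 230 190 130; python3 -c "
from h import *
go([.5645+.001,.083,.13],1.705); print(tool()[1].round(3))"
```

```text
8.6 [ 0.5032 -0.1813  0.1378] [ 0.1  0.8 -0.3] 0.237
pos [ 0.5025 -0.1812  0.1367] delta cm [ 1.   25.19 10.13] yaw cmd 0.014 clk 8.65
[[ 0.012 -0.148  0.989]
 [ 0.01   0.989  0.148]
 [-1.     0.008  0.013]]
```

View pics/v8.png

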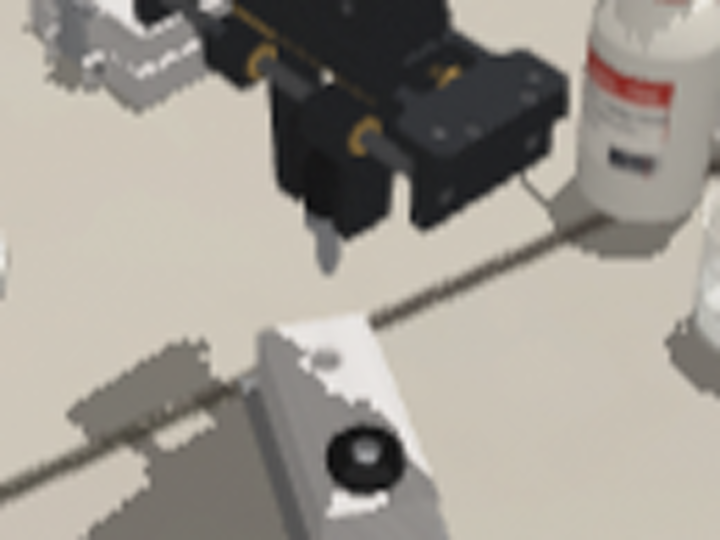

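```bash
python3 -c "
from h import *
print('tip',ray('scene',(288.7,238.6),.0867),'hole',ray('scene',(288.4,254.1),.036))
for d in spot_point('pin_tip','scene'): print(d)
p=proj('scene',[[.5028,-.1812,.0867]]);print(p)
"
```

```text
tip [ 0.50374604 -0.18068513  0.0867    ] hole [ 0.50359809 -0.18146545  0.036     ]
{'pixel': [285.0, 237.3], 'score': 0.4}
[[288.48980151 238.87255392]]
```

>>> apply_moves(delta_pos=[[0,4,1.5],[0,8,3],[0,12,4.5],[0,16,6],[0,20,7.5],[0,23,9],[0,25.2,10.1],[0.5,25.2,10.1],[0.5,25.2,10.1],[0.5,25.2,10.1]], yaw=[0,0,0,0,0,0,0,0,0,0], gripper=[10,10,10,10,10,10,10,10,10,10])

```text
clock: 9.53
tool_pos: [0.5633, 0.0817, 0.1327]
eef_rot: [-0.05, 0.703, 0.055, 0.708]
contact_force: [-0.4, -0.3, -0.2]
opening: 0.236
```

```bash
python3 look.py 9 215 125 90; python3 -c "
from h import *
go([.5645+.001,.083,.13],1.705); print(tool()[1].round(3))
for d in spot_point('pin_tip','scene')+spot_point('lid_hole','scene'): print(d)"
```

```text
9.5333 [0.5633 0.0817 0.1327] [-0.4 -0.3 -0.2] 0.236
pos [0.5635 0.081  0.1331] delta cm [0.31 0.17 0.22] yaw cmd 0.013 clk 9.58
[[ 0.008 -0.146  0.989]
 [ 0.008  0.989  0.146]
 [-1.     0.006  0.009]]
{'pixel': [253.0, 176.8], 'score': 0.42}
{'pixel': [259.0, 187.4], 'score': 0.92}
```

View pics/v9.png

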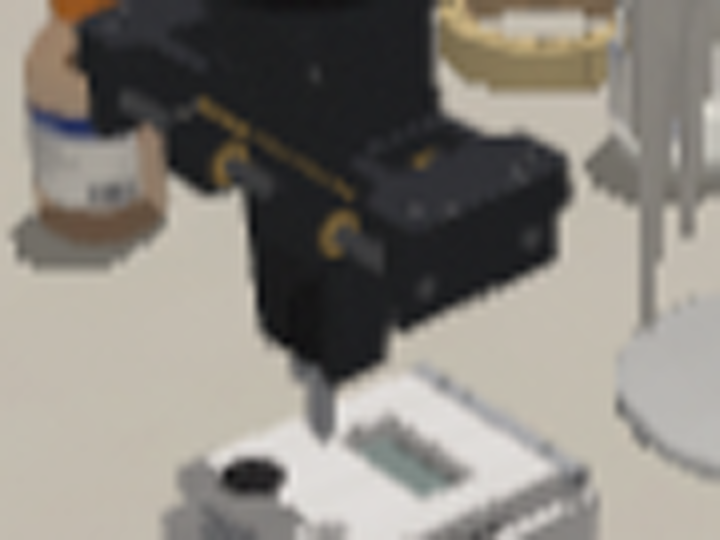

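```bash
python3 -c "
from h import *
print('tip',ray('scene',(254.9,179.5),.0825)); print('hole',ray('scene',(255.5,190.2),.041), ray('scene',(255.7,190.2),.041))
a=cv2.imread('pics/scene5.png')[165:210,235:275]; b=cv2.imread('pics/top5.png')[165:210,225:265]
cv2.imwrite('pics/z5.png',cv2.resize(np.hstack([a,b]),None,fx=10,fy=10,interpolation=cv2.INTER_CUBIC))
"
```

```text
tip [0.56253076 0.08067669 0.0825    ]
hole [0.56519491 0.08409615 0.041     ] [0.56569567 0.083779   0.041     ]
```

View pics/z5.png

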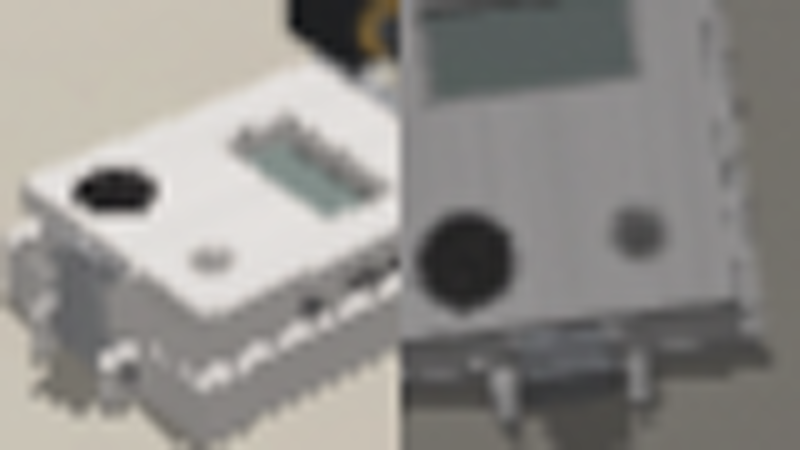

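>>> apply_moves(delta_pos=[[0.6,0.2,0.2],[1.6,0.2,0.15],[2.5,0.2,0.15],[3.0,0.2,0.15],[3.0,0.2,0.15],[3.0,0.2,0.15]], yaw=[0,0,0,0,0,0], gripper=[10,10,10,10,10,10])

```text
clock: 10.18
tool_pos: [0.5651, 0.0834, 0.1032]
eef_rot: [-0.049, 0.702, 0.054, 0.708]
contact_force: [0.3, -0.3, -1.3]
opening: 0.234
```

```bash
python3 look.py 10 230 150 60; python3 -c "
from h import *
go([.565,.0836,.0915],1.705); print(tool()[1].round(3))"
```

```text
10.1833 [0.5651 0.0834 0.1032] [ 0.3 -0.3 -1.3] 0.234
pos [0.5655 0.0836 0.1036] delta cm [ 1.21  0.   -0.06] yaw cmd 0.012 clk 10.23
[[ 0.009 -0.146  0.989]
 [ 0.008  0.989  0.146]
 [-1.     0.007  0.01 ]]
```

View pics/v10.png

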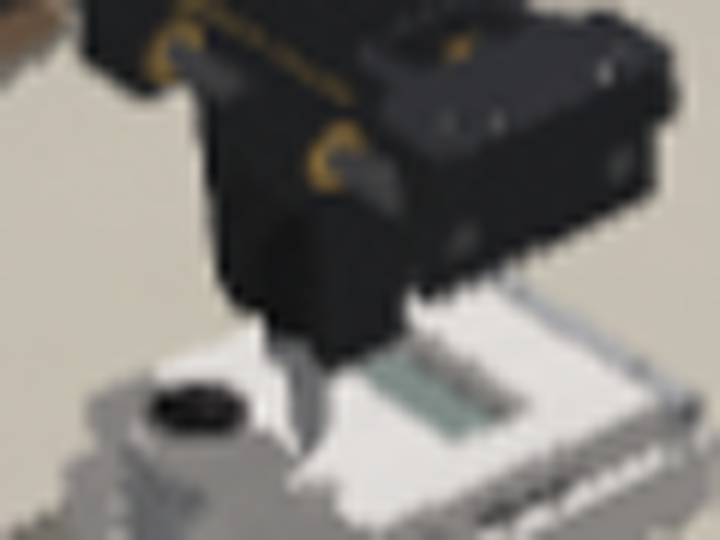

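```bash
python3 -c "
from h import *
print('tip',ray('scene',(255.1,187.0),.0529)); print('hole',ray('scene',(255.6,190.4),.041),'top',ray('top',(248.3,187.7),.041))
print(proj('scene',[[.565,.0836,.041],[.5653,.0835,.0529]]))"
```

```text
tip [0.5643203  0.08427791 0.0529    ]
hole [0.56494128 0.08307101 0.041     ] top [0.56439608 0.08383966 0.041     ]
[[255.52731104 190.30447058]
 [255.5205416  187.02628202]]
```

>>> apply_moves(delta_pos=[[0.5,0,-0.05],[1.0,0,-0.06],[1.5,0,-0.06],[2.0,0,-0.07],[2.4,0,-0.07],[2.4,0,-0.07]], yaw=[0,0,0,0,0,0], gripper=[10,10,10,10,10,10])

```text
clock: 10.73
tool_pos: [0.5644, 0.0835, 0.0786]
eef_rot: [-0.049, 0.702, 0.054, 0.708]
contact_force: [-0.3, -0.4, -1.5]
opening: 0.237
```

```bash
python3 look.py 11 230 150 60; python3 -c "
from h import *
go([.565,.0836,.0615],1.705);s=get_state();print(s['contact_force'],s['moment'])"
```

```text
10.7333 [0.5644 0.0835 0.0786] [-0.3 -0.4 -1.5] 0.237
pos [0.5646 0.0836 0.079 ] delta cm [ 1.75 -0.02  0.02] yaw cmd 0.012 clk 10.78
[-0.34360414  0.34299725 -1.24285205] [ 0.01255945 -0.04062808 -0.03167813]
```

View pics/v11.png

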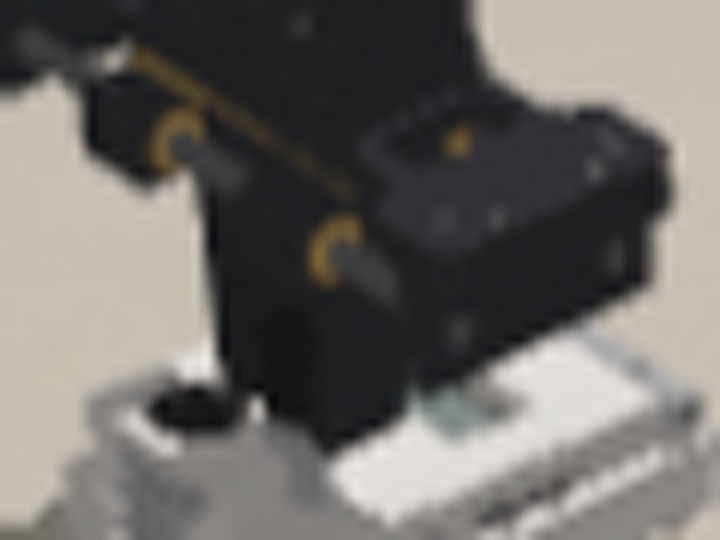

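The tip is now about 13 mm below the lid's top face with no contact force, so it's in the lid hole. I'll continue down.

>>> apply_moves(delta_pos=[[0.4,0,0],[0.8,0,0],[1.1,0,0],[1.4,0,0],[1.6,0,0],[1.7,0,0],[1.7,0,0]], yaw=[0,0,0,0,0,0,0], gripper=[10,10,10,10,10,10,10])

```text
clock: 11.37
tool_pos: [0.5648, 0.0837, 0.0622]
eef_rot: [-0.049, 0.702, 0.054, 0.708]
contact_force: [-1.1, 0.3, 1.9]
opening: 0.235
```

```bash
python3 look.py 12 230 150 60; python3 -c "
from h import *
s=get_state();print(s['contact_force'],s['moment'])"
```

```text
11.3667 [0.5648 0.0837 0.0622] [-1.1  0.3  1.9] 0.235
[ 0.04247615 -0.93422394  1.31865939] [-0.00264012  0.16916498  0.03131476]
```

View pics/v12.png

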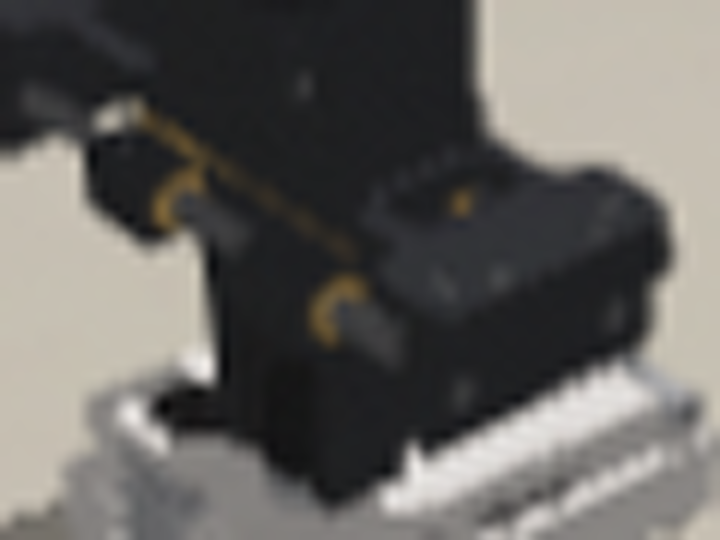

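>>> apply_moves(delta_pos=[[0.3,0,0],[0.5,0,0],[0.7,0,0],[0.85,0,0],[0.9,0,0],[0.9,0,0],[0.9,0,0]], yaw=[0,0,0,0,0,0,0], gripper=[10,10,10,10,10,10,10], force=55)

```text
clock: 12.0
tool_pos: [0.5643, 0.0837, 0.0559]
eef_rot: [-0.05, 0.702, 0.054, 0.708]
contact_force: [-7.2, -1.2, 24.8]
opening: 0.233
```

```bash
python3 look.py 13 225 160 70; python3 - <<'E'
from h import *
s=get_state();print(s['contact_force'],s['moment'],s['tool_pos'],s['clock'])
a=cv2.imread("pics/scene5.png")[160:215,225:300]; b=cv2.imread("pics/scene13.png")[160:215,225:300]
cv2.imwrite("pics/cmp.png",cv2.resize(np.vstack([a,b]),None,fx=5.4,fy=5.4,interpolation=cv2.INTER_CUBIC))
t=snapshot("top"); cv2.imwrite("pics/top13.png",cv2.resize(t[120:300,180:420,::-1],(720,540)))
for n in("scene",): print([(d["score"],d["pixel"]) for d in spot_point("lid_pad",n)+spot_point("lid_hole",n)])
E
```

```text
12.0 [0.5643 0.0837 0.0559] [-7.2 -1.2 24.8] 0.233
[-6.72902294 -1.79815934 25.4677691 ] [-0.20373947  1.46121309 -0.00553824] [0.56427542 0.08368294 0.05591139] 12.05
[(0.77, [244.3, 188.8]), (0.5, [213.0, 237.2]), (0.7, [256.8, 189.4]), (0.43, [240.3, 188.4])]
```

View pics/cmp.png

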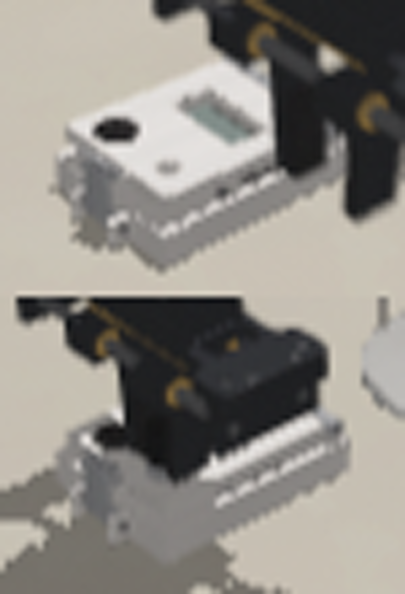

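View pics/top13.png

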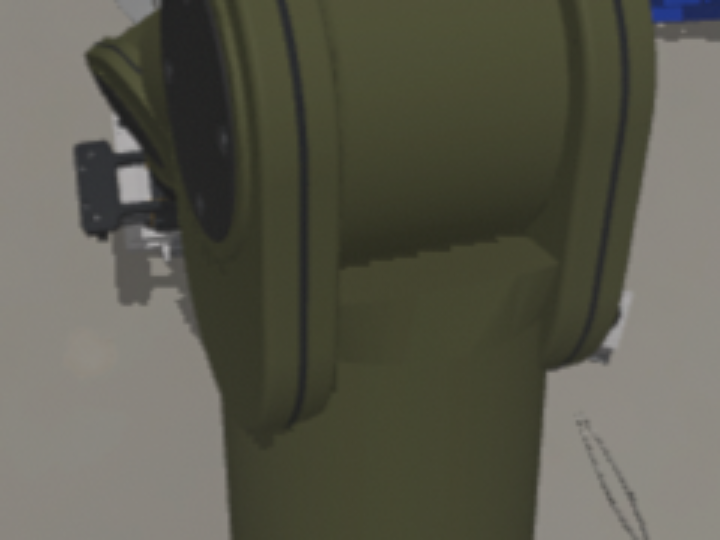

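>>> apply_moves(delta_pos=[[0.25,0,-0.05],[0.2,0,-0.05],[0.2,0,-0.05],[0.2,0,-0.05],[0.2,0,-0.05],[0.2,0,-0.05]], yaw=[0,0,0,0,0,0], gripper=[10,10,10,10,10,10])

```text
clock: 12.7
tool_pos: [0.5642, 0.0836, 0.0561]
eef_rot: [-0.05, 0.701, 0.054, 0.709]
contact_force: [-3.8, -1.2, 18.1]
opening: 0.23
```

```bash
python3 look.py 14 225 160 70; python3 - <<'E'
from h import *
s=get_state();print(s['contact_force'],s['moment'],s['tool_pos'],s['clock'])
E
```

```text
12.7 [0.5642 0.0836 0.0561] [-3.8 -1.2 18.1] 0.23
[-3.70372278 -1.97911086 19.6113119 ] [-0.18065128  0.83519827  0.04398478] [0.56419601 0.08365612 0.05609815] 12.75
```

View pics/v14.png

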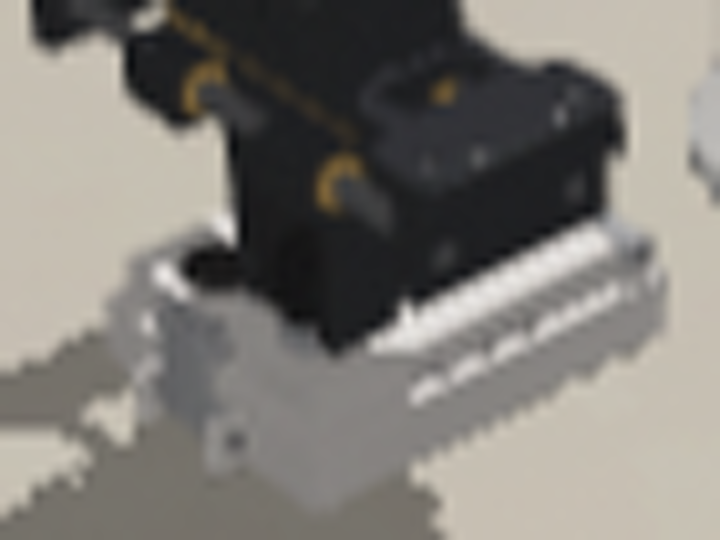

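```bash
python3 - <<'E'
from h import *
for t in(0,.05): print(t,proj("scene",cw(lid(103,7,22,t))))
print("latched seen (246,183.5), now (244.9,185.4)")
print([(round(d["score"],2),d["pixel"]) for d in spot_point("short_pin","scene")+spot_point("lid_pad","scene")], "orig short 295.2,270.1")
s=get_state();print(s['contact_force'],s['tool_pos'],s['clock'])
E
```

```text
0 [[246.08948743 185.0378419 ]]
0.05 [[246.14584906 183.59384568]]
latched seen (246,183.5), now (244.9,185.4)
[(0.46, [296.9, 271.2])] orig short 295.2,270.1
[-4.41950113 -1.14981428 20.14037703] [0.56422671 0.08365407 0.05612097] 12.85
```

The checks agree that the lid is fully shut: it's against a rigid stop, at about 19 N, and the pad's height in the image fits. I'm handing in while still pressing.

```bash
python3 -c "
from plant import *
print(finish_job())"
```

```text
the job is handed in; nothing more can be done
None
```

I finished the job in about 13 s and handed it in with the long pin through the clamp and the arm still pressing the lid fully shut at 18–20 N.

**What I did:** I pressed the lid down by its thumb pad to about 15.5 N and lifted off. Pictures from both cameras showed the hook holding it. I then took the long pin by its knob, lowered it through the lid and base holes, and kept pressing until the lid was shut.

**Last checks:**
- **Pin home:** the tip met no resistance on the way in. First contact came at a tool height of 62.2 mm, close to the 61.5 mm expected for the collar meeting the latched lid. The fingers hide the collar, so I judged this from height and force rather than seeing it.
- **Lid shut:** after contact the tool went down about 6 mm, where about 5 mm was expected. Easing the push by about 6 N then moved it only 0.2 mm, so it is against the rigid stop. The pad's row in the scene picture (185.4) also fits a shut lid (185.0) better than a latched one (183.6).
- **Side force:** about 4 N of sideways force on the tool remained.
- **Short pin:** the detector put it within about 2 pixels of its starting place, with a low score (0.46). I never touched it.
- **Checks that failed:** the arm blocked the top camera at the end, so the final view is from the scene camera only. The last detector call for the pad found nothing, and I read its position from the picture by eye.

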